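Fit the bench pin and lock it

ROBOT

A 6-joint arm with a two-finger parallel gripper is mounted at the origin on a cart in front of the work surface, level with it; the furniture and walls round the work are solid. World frame = base frame: x ahead of the robot, y to its left, z up, the work surface at z = 0. Lengths are in mm, angles in rad, forces in N, time in s.
With the tool pointing down it reaches from about 350 to 725 mm from the base axis. Payload 6 kg.
Tool frame: the origin (TCP) lies midway between the tips of the shut fingers; the grasp point (between the pads) lies 19 mm behind it (arm.pinch_z is the distance from the TCP to the grasp point, in mm); z points along the fingers, y is the line along which they close (so a half turn about z gives the same grasp; the last joint's range is limited). The gripper opens to 85 mm and grips with 20 to 120 N. Pads are 22 mm wide; open, the fingers measure 114 mm over their backs; the gripper's body (76 mm by 85 mm) begins 54 mm behind the grasp point. The pads swing forward as they close: fully open they stand 13 mm farther back than shut.
Start: joints at [-0.894, 0.04, 0.085, 0, -1.615, -0.334], TCP at [201.683, -565.064, 231.261] pointing down, gripper open.
Joint ranges: [-2.56, 2.56], [-1.29, 2.01], [-1.08, 1.49], [-3.29, 1.98], [-2.81, -0.18], [-2.99, 2.99]. Speed limits (rad/s): [2.57, 2.57, 3.01, 3.14, 3.14, 3.14].

INTERFACE

Orientations are given as a rotation vector (axis times angle).
In Python, from workcell import sense, cams, workorder, arm gives the robot as it stands. The module is installed in compiled form; this text tells all that it offers.
- The arm moves only by the tool apply_moves, never from a script. Its argument "commands" is a list that holds one entry, the list of rows, each a list of 7 numbers: the shift along the world's x, y, z in units of 25 mm (1.0 is 25 mm), then the turn, a rotation vector about the world's x, y, z in units of 5 degrees (1.0 is 5 degrees), then the finger opening in mm, from 0 to 85.4. In form: [[[tx, ty, tz, ax, ay, az, jaw], ...]]. A call has 1 to 8 rows; each row is the pose to reach, as a shift and turn from the pose commanded when the call began; what a row does not reach only later rows make up. A row lasts 1/12 s, in which the tool goes at most 41.7 mm and 7.16 degrees, less where a joint would pass 70% of its speed; a pose out of reach is approached as far as the arm can. A call with a gripper value outside its range is refused whole. The fingers move at their own pace and stop on an object; "force" is the grip in N (left out, the last holds). Time passes only in rows, so rows that repeat a pose let the fingers close. It gives the time, the measured TCP pose, the force, the opening and the grip force at its end, in the units of the state.
- sense(): the state, without advancing time (a new reading comes with each control period).
- cams.snapshot(name): name is "scene" or "top" or "wrist"; returns a dict with "img" (480x640x3 uint8, blue, green, red), "K" (3x3 intrinsics, pixels), "R" (3x3) and "t" (3): a world point X has camera coordinates R X + t. Camera axes: x right, y down, z forward; pixel columns grow to the right and rows downward; lengths in mm; the calibration is good to about 2 mm. The wrist camera is an equidistant fisheye: a pixel r from the principal point sees the ray r / f radians off the axis. A picture is of the moment at which its call begins. There is no depth.
- workorder.finish_job(): hands the job in; it is judged then, once.
Trained networks look in the newest picture that a camera, given by its name, has taken for a name from the list of things; names that differ only in an ending like _2 or _b are one class to them, and where a whole thing is asked for, a point or a joint stands for the part that bears it (a point fixed in the world has none). Each returns a list of dicts, best first, with "score" (0 to 1); they miss things now and then, are a little off and sometimes report something else, mostly with a low value. They report only what shows in the picture. A call takes as long as a camera call. They do not tell look-alikes from the thing itself.
- cams.find_in(camera, thing): "bbox" ([left, top, width, height] in pixels, round what is visible of it).
The state is a dict: "time_s": time; "qpos": joint angles; "qvel": joint speeds; "joint_efforts": joint torques, N m; "eef_pos": TCP position; "ee_rot": TCP orientation; "contact_force": force on the tool from outside, world axes, zero at the start; "wrist_torque": the same for the moment, N m; "grip_width": opening from 0.0 (shut) to 1.0 (fully open); "grip_force": force on a finger pad.
Only numpy, scipy, OpenCV 4.12 (cv2) and the standard library are available. Lean on these libraries where they do the work, as an engineer would, in place of code of your own. Each camera call takes 0.05 s, during which the arm holds its last target. There are 200 camera calls.

TASK

Fit the wooden bench pin into the blue holder on the bench: slide its plain end (not the notched one) into the slot until it comes up fully home against the stop hidden inside, pressing gently so that nothing is forced. Leave it there and then flip the black-knobbed lever on the holder forward, towards the slot's mouth, as far as it easily goes to lock the pin. Leave the other things on the bench where they are.

Things in the scene. Friction and masses are not known exactly. Their poses are not given: they have to be found in the camera images.
- pin_grip (a point): point of the loose bench pin, a pale wooden bar 180 x 40 x 16 mm, about 0.12 kg, lying flat on the bench. x runs along the bar to the plain end that goes in, y across the width, z up. On the centre line, half-way up (8 mm), 125 mm behind the plain end, 55 mm before the notched end. Grip here across the 40 mm: the fingers then stay outside the holder when the pin is home
- pin_tip (a point): centre of the plain end face of the same bench pin, half-way up, 125 mm ahead of pin_grip; same axes. The notch in the other end is 18 mm wide and 30 mm deep
- slot_mouth (a point): centre of the slot's mouth, 28 mm above the bench (the height of pin_tip when the pin rests on the slot's floor). x points level into the slot, y across, z up. The first 15 mm are flared on all sides; then the slot is 42.5 mm wide, 18.5 mm high, floor 20 mm above the bench. The pin slides in with under 3 N when straight, and stays where it is let go
- holder: blue steel holder fixed on the bench, elsewhere and turned otherwise each time; same axes as slot_mouth; origin on the bench, 60 mm behind the mouth. Foot 112 x 92 mm, roof 45 mm high. A rigid fixed stop is hidden in the slot under the closed cover: its face is 63 to 81 mm inside the mouth, different each time, to be found only by feel
- lever_knob (a point): centre of the 20 mm black ball on the lock lever, a steel rod on top of the holder that swings in the upright plane along the slot. The hinge is level, 44 mm inside the mouth and 53 mm above the bench; the ball is 74 mm from it, about 113 mm above the bench at both ends of the swing and 127 mm when upright
- lock_lever (a joint): angle of the lock lever, rad: 0 open, leaning 0.55 away from the mouth (it starts at 0 to 0.15); 0.55 upright; 1.2 its forward end, leaning 0.65 towards the mouth: locked. It takes about 2 to 4 N at the knob and stays where it is left; over the last part a cam presses on the pin from above
- flux_tin: bystander: round black tin, 41 mm wide, 24 mm high, standing on the bench; origin at the centre of its underside
Mind the look-alikes: they are no part of the job. Of the things shaped like the part that bears pin_grip, the wooden one is meant.

How it is judged:
By the outcome, as a careful person would: the job done as asked, in the order asked, and still so for the second after the job is handed in, with the robot touching nothing.
It also fails if it takes over 58 s, if anything falls off the work surface, if the arm or the gripper's body presses on something with over 40 N, if the wrist force passes 120 N, or if a joint passes its speed limit or range.

## Working session

There is one attempt and no reset: what is moved stays moved. The work goes in short steps, Python scripts to look and compute and a tool call to move; the robot and the scene stay as the last step left them, time stands still between calls to the robot, and variables do not carry over. Pictures are saved under pics/ and viewed, at most 10 in all, crops included, and the job is handed in when it is done.

Besides the shell and the picture viewer there is one more tool, called after "Call:" by a JSON object that holds its "fn" and its "kwargs". apply_moves: Moves the arm, as the interface text tells. Its arguments: {"type":"object","properties":{"commands":{"type":"array","items":{"type":"array","items":{"type":"array","items":{"type":"number"}}}},"force":{"type":"number"}},"required":["commands"]}

```bash
mkdir -p pics
cat > h.py <<'E'
import numpy as np, cv2
from workcell import sense, cams, workorder, arm
def ray(s,u,v,wrist=False):
    K=s["K"];R=np.array(s["R"]);t=np.array(s["t"])
    d=np.array([(u-K[0][2])/K[0][0],(v-K[1][2])/K[1][1],1.0])
    if wrist:
        r=np.hypot(d[0],d[1]);d=np.array([d[0]/r*np.sin(r),d[1]/r*np.sin(r),np.cos(r)]) if r>1e-9 else np.array([0,0,1.])
    return -R.T@t, R.T@d
def at_z(s,u,v,z,wrist=False):
    c,d=ray(s,u,v,wrist); return c+d*(z-c[2])/d[2]
def proj(s,X,wrist=False):
    K=s["K"];p=np.array(s["R"])@np.array(X)+np.array(s["t"])
    if wrist:
        r=np.hypot(p[0],p[1]);th=np.arctan2(r,p[2]);p=np.array([p[0]/r*th,p[1]/r*th,1.])
    else: p=p/p[2]
    return np.array([K[0][0]*p[0]+K[0][2],K[1][1]*p[1]+K[1][2]])
E
python3 - <<'E'
from h import *
for n in ["top","scene"]:
    s=cams.snapshot(n);cv2.imwrite(f"pics/{n}0.png",s["img"])
    print(n,np.round(-np.array(s["R"]).T@s["t"]),np.round(s["K"],1).tolist())
    for th in ["pin_grip","holder","lever_knob","flux_tin"]:
        print(th,[(np.round(d["bbox"]).tolist(),round(d["score"],2)) for d in cams.find_in(n,th)])
E
```

```text
top [489. 211. 956.] [[506.4, 0.0, 317.9], [0.0, 506.4, 231.9], [0.0, 0.0, 1.0]]
pin_grip [([201.0, 221.0, 48.0, 98.0], 0.96), ([323.0, 228.0, 30.0, 98.0], 0.7)]
holder [([396.0, 158.0, 55.0, 65.0], 0.97)]
lever_knob [([424.0, 160.0, 21.0, 46.0], 0.91)]
flux_tin [([278.0, 170.0, 20.0, 22.0], 0.78)]
scene [-55. 625. 570.] [[594.4, 0.0, 302.4], [0.0, 594.4, 250.0], [0.0, 0.0, 1.0]]
pin_grip [([191.0, 337.0, 120.0, 70.0], 0.89), ([315.0, 284.0, 110.0, 69.0], 0.85)]
holder [([336.0, 178.0, 80.0, 87.0], 0.77)]
lever_knob [([365.0, 182.0, 25.0, 50.0], 0.69)]
flux_tin [([239.0, 270.0, 27.0, 25.0], 0.61), ([192.0, 337.0, 123.0, 71.0], 0.26)]
```

View pics/top0.png

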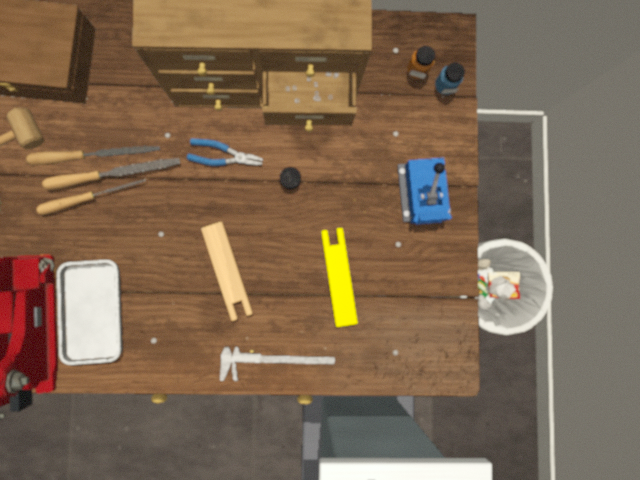

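View pics/scene0.png

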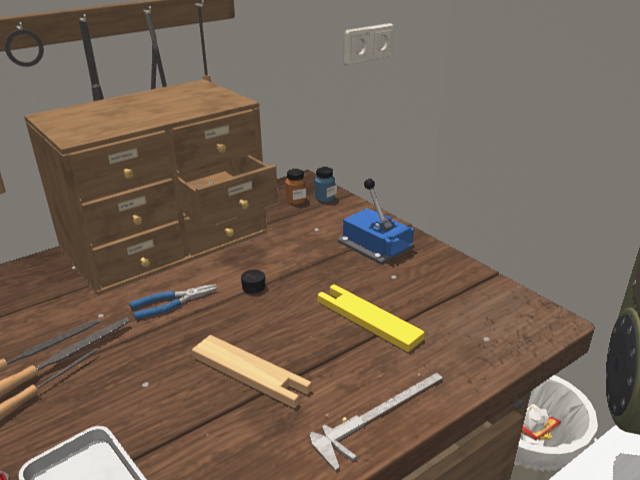

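Candidates for the pin: the pale wooden bar (top ~225,270) and the yellow bar (top ~340,277). The wooden one fits, with its notch at the near end (~240,312) and its plain end far (~213,228). I'll confirm it and the holder in a crop.

Run:
```python
from h import *
a=cv2.imread("pics/top0.png");b=cv2.imread("pics/scene0.png")
c=[cv2.resize(a[140:240,380:480],(390,390),interpolation=2),cv2.resize(b[165:275,320:430],(390,390),interpolation=2)]
d=cv2.resize(a[215:325,190:260],(133,209),interpolation=2)
im=np.zeros((600,784,3),np.uint8);im[:390,:390]=c[0];im[:390,392:782]=c[1];im[391:600,:133]=d
im[391:600,140:140+380]=cv2.resize(b[330:410,180:325],(380,209))
cv2.imwrite("pics/crop1.png",im)
s=cams.snapshot("top");g=s["img"].copy();hsv=cv2.cvtColor(g,cv2.COLOR_BGR2HSV)
# wooden pin: bright, in window
w=cv2.inRange(hsv,(8,40,170),(25,160,255));m=np.zeros_like(w);m[210:330,190:262]=w[210:330,190:262]
k=max(cv2.findContours(m,0,2)[0],key=cv2.contourArea)
P=np.array([at_z(s,u,v,16)[:2] for u,v in k[:,0]],np.float32);r=cv2.minAreaRect(P)
print("pin",r,np.round(cv2.boxPoints(r)).tolist())
bl=cv2.inRange(hsv,(100,120,60),(125,255,255));m=np.zeros_like(bl);m[145:235,385:465]=bl[145:235,385:465]
k=max(cv2.findContours(m,0,2)[0],key=cv2.contourArea)
P=np.array([at_z(s,u,v,45)[:2] for u,v in k[:,0]],np.float32);r=cv2.minAreaRect(P)
print("holder roof",r,np.round(cv2.boxPoints(r)).tolist())
print("ball",at_z(s,438.5,168,113), "ballz", "tin",at_z(s,290,179,24))
```

```text
pin ((498.48016357421875, 338.69329833984375), (181.35595703125, 41.59653091430664), 20.03904914855957) [[406.0, 327.0], [420.0, 288.0], [591.0, 350.0], [577.0, 389.0]]
holder roof ((650.4332885742188, -27.769046783447266), (118.01632690429688, 73.08002471923828), 6.394193649291992) [[588.0, 2.0], [596.0, -71.0], [713.0, -58.0], [705.0, 15.0]]
ball [677.88113677 -29.41876912 113.        ] ballz tin [669.71210881 224.86506636  24.        ]
```

View pics/crop1.png

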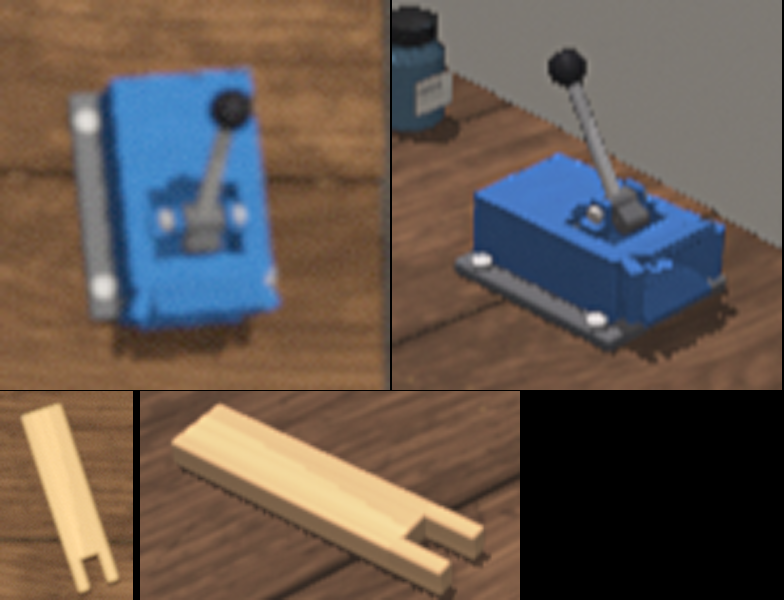

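The crop confirms it: the wooden pin's notch is at the near end and its plain end points away from the robot. The holder's flared mouth faces the robot, and the lever leans away from it.

Run:
```python
from h import *
from scipy.spatial.transform import Rotation as Ro
q=sense();R=Ro.from_rotvec(q["ee_rot"]).as_matrix();print(np.round(R,3).tolist(),q["eef_pos"],q["grip_width"],arm.pinch_z)
print("yaw of tool x deg",np.degrees(np.arctan2(R[1,0],R[0,0])),"y",np.degrees(np.arctan2(R[1,1],R[0,1])))
```

```text
[[-0.942, -0.336, -0.0], [-0.336, 0.942, 0.0], [0.0, 0.0, -1.0]] [ 201.65443077 -565.07379986  231.26259404] 0.9998138770020063 18.700000000000003
yaw of tool x deg -160.3628194158895 y 109.63718043499823
```

Call:
{"fn": "apply_moves", "kwargs": {"commands": [[[4.6, 12, -0.6, 0, 0, 0, 85], [4.6, 12, -0.6, 0, 0, 0, 85], [4.6, 12, -0.6, 0, 0, 0, 85], [4.6, 12, -0.6, 0, 0, 0, 85], [4.6, 12, -0.6, 0, 0, 0, 85], [4.6, 12, -0.6, 0, 0, 0, 85], [4.6, 12, -0.6, 0, 0, 0, 85], [4.6, 12, -0.6, 0, 0, 0, 85]]]}}

```text
time_s: 1.22
eef_pos: [317.1, -262.7, 216.4]
ee_rot: [-0.537, 3.094, -0.0]
contact_force: [0.8, -0.2, 0.3]
grip_width: 0.997
grip_force: 0.0
```

Call:
{"fn": "apply_moves", "kwargs": {"commands": [[[4.2, 12.4, -0.6, 0, 0, 0, 85], [4.2, 12.4, -0.6, 0, 0, 0, 85], [4.2, 12.4, -0.6, 0, 0, 0, 85], [4.2, 12.4, -0.6, 0, 0, 0, 85], [4.2, 12.4, -0.6, 0, 0, 0, 85], [4.2, 12.4, -0.6, 0, 0, 0, 85], [4.2, 12.4, -0.6, 0, 0, 0, 85], [4.2, 12.4, -0.6, 0, 0, 0, 85]]]}}

```text
time_s: 1.88
eef_pos: [421.9, 47.7, 201.5]
ee_rot: [-0.538, 3.094, 0.001]
contact_force: [0.4, -0.2, -0.5]
grip_width: 0.994
grip_force: 0.0
```

Call:
{"fn": "apply_moves", "kwargs": {"commands": [[[1.8, 11.2, -2, 0, 0, 0, 85], [1.8, 11.2, -2, 0, 0, 0, 85], [1.8, 11.2, -2, 0, 0, 0, 85], [1.8, 11.2, -2, 0, 0, 0, 85], [1.8, 11.2, -2, 0, 0, 0, 85], [1.8, 11.2, -2, 0, 0, 0, 85], [1.8, 11.2, -2, 0, 0, 0, 85], [1.8, 11.2, -2, 0, 0, 0, 85]]]}}

```text
time_s: 2.55
eef_pos: [465.8, 329.2, 147.1]
ee_rot: [0.54, -3.09, 0.004]
contact_force: [-0.7, -2.1, -1.4]
grip_width: 0.995
grip_force: 0.0
```

Run:
```python
from h import *
print(sense()["eef_pos"],sense()["grip_width"])
s=cams.snapshot("wrist");cv2.imwrite("pics/w1.png",s["img"]);np.savez("w1.npz",K=s["K"],R=s["R"],t=s["t"])
g=s["img"];hsv=cv2.cvtColor(g,cv2.COLOR_BGR2HSV)
w=cv2.inRange(hsv,(8,40,170),(25,160,255))
k=max(cv2.findContours(w,0,2)[0],key=cv2.contourArea)
P=np.array([at_z(s,u,v,16,True)[:2] for u,v in k[:,0].astype(float)],np.float32);r=cv2.minAreaRect(P)
print("pin",r,np.round(cv2.boxPoints(r)).tolist())
```

```text
[465.77535244 329.16924061 147.14325839] 0.9952621390104863
pin ((499.4638671875, 339.4527587890625), (175.439453125, 39.72556686401367), 20.18108558654785) [[410.0, 328.0], [424.0, 291.0], [589.0, 351.0], [575.0, 388.0]]
```

View pics/w1.png

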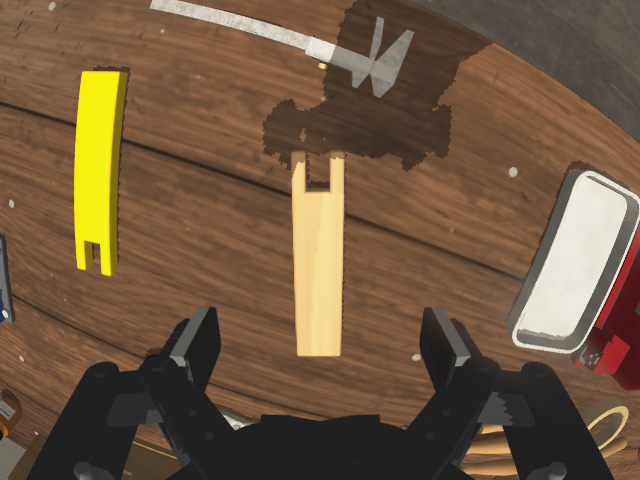

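The wrist view shows the wooden pin at x 293–344, y 152–356 px. Its notch is at the top and its plain end at (320,355), centred between the fingers. I'm descending and gripping.

Call:
{"fn": "apply_moves", "kwargs": {"commands": [[[0, -0.08, -1.5, 0, 0, 0.1, 70], [0, -0.08, -3, 0, 0, 0.1, 70], [0, -0.08, -4.4, 0, 0, 0.1, 70], [0, -0.08, -5.2, 0, 0, 0.1, 70], [0, -0.08, -5.6, 0, 0, 0.1, 70], [0, -0.08, -5.6, 0, 0, 0.1, 70], [0, -0.08, -5.6, 0, 0, 0.1, 60], [0, -0.08, -5.6, 0, 0, 0.1, 50]]], "force": 40}}

```text
time_s: 3.27
eef_pos: [467.9, 323.8, 13.9]
ee_rot: [-0.549, 3.09, 0.003]
contact_force: [0.1, 0.0, -0.4]
grip_width: 0.592
grip_force: 0.0
```

Call:
{"fn": "apply_moves", "kwargs": {"commands": [[[0, 0, 0, 0, 0, 0, 30], [0, 0, 0, 0, 0, 0, 20], [0, 0, 0, 0, 0, 0, 20], [0, 0, 0, 0, 0, 0, 20], [0, 0, 0, 0, 0, 0, 20], [0, 0, 0, 0, 0, 0, 20]]], "force": 40}}

```text
time_s: 3.77
eef_pos: [469.2, 324.3, 16.2]
ee_rot: [-0.549, 3.086, 0.004]
contact_force: [-0.1, -1.7, 10.6]
grip_width: 0.235
grip_force: 5.3
```

The fingers closed on top of the pin because they were too high. I'll open, lift and check the pin.

Call:
{"fn": "apply_moves", "kwargs": {"commands": [[[0, 0, 0.6, 0, 0, 0, 70], [0, 0, 1.2, 0, 0, 0, 70], [0, 0, 2, 0, 0, 0, 70], [0, 0, 2, 0, 0, 0, 70], [0, 0, 2, 0, 0, 0, 70], [0, 0, 2, 0, 0, 0, 70]]]}}

```text
time_s: 4.27
eef_pos: [466.7, 323.2, 61.9]
ee_rot: [-0.549, 3.093, 0.002]
contact_force: [-0.3, -0.5, -0.3]
grip_width: 0.821
grip_force: 0.0
```

Run:
```python
from h import *
q=sense();print(q["eef_pos"],q["grip_width"],q["contact_force"],q["ee_rot"])
s=cams.snapshot("wrist");cv2.imwrite("pics/w2.png",s["img"])
hsv=cv2.cvtColor(s["img"],cv2.COLOR_BGR2HSV)
w=cv2.inRange(hsv,(8,40,170),(25,160,255))
k=max(cv2.findContours(w,0,2)[0],key=cv2.contourArea)
P=np.array([at_z(s,u,v,16,True)[:2] for u,v in k[:,0].astype(float)],np.float32);r=cv2.minAreaRect(P)
print("pin",r,np.round(cv2.boxPoints(r)).tolist())
s=cams.snapshot("top");hsv=cv2.cvtColor(s["img"],cv2.COLOR_BGR2HSV);w=cv2.inRange(hsv,(8,40,170),(25,160,255));m=np.zeros_like(w);m[210:330,190:262]=w[210:330,190:262]
cv2.imwrite("pics/top1.png",cv2.resize(s["img"][200:340,160:300],(560,560)))
print([np.round(cv2.boundingRect(c)).tolist() for c in cv2.findContours(m,0,2)[0] if cv2.contourArea(c)>10])
```

```text
[466.72748748 323.22666916  61.87181671] 0.8205865882999379 [-0.27263751 -0.4842859  -0.26033007] [-5.49064454e-01  3.09258040e+00  2.05094001e-03]
pin ((510.06146240234375, 342.03106689453125), (144.18492126464844, 39.591854095458984), 20.679981231689453) [[436.0, 335.0], [450.0, 298.0], [584.0, 349.0], [571.0, 386.0]]
[[246, 300, 6, 13], [201, 220, 37, 47]]
```

View pics/w2.png

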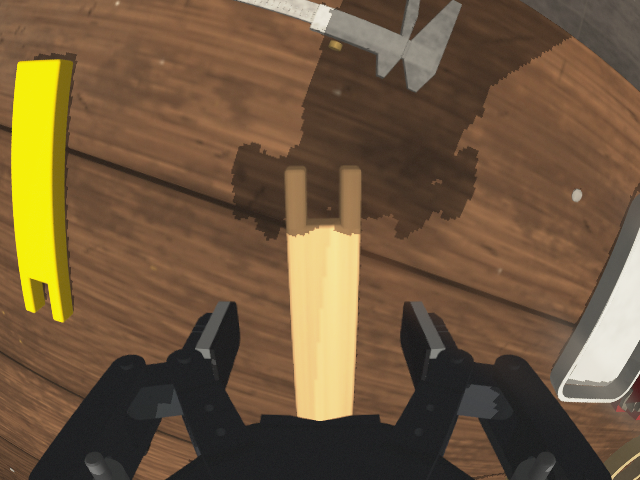

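The pin hasn't been disturbed: its notch is at about (323,195) and its axis lies near column 324. I'll go lower this time.

Call:
{"fn": "apply_moves", "kwargs": {"commands": [[[0, 0.08, -1, 0, 0, 0.1, 60], [0, 0.08, -1.8, 0, 0, 0.1, 60], [0, 0.08, -2.46, 0, 0, 0.1, 60], [0, 0.08, -2.46, 0, 0, 0.1, 60], [0, 0.08, -2.46, 0, 0, 0.1, 60], [0, 0.08, -2.46, 0, 0, 0.1, 60]]]}}

```text
time_s: 4.87
eef_pos: [466.8, 325.0, 0.3]
ee_rot: [-0.563, 3.091, -0.0]
contact_force: [0.4, 0.1, 1.2]
grip_width: 0.706
grip_force: 0.0
```

Call:
{"fn": "apply_moves", "kwargs": {"commands": [[[0, 0, 0, 0, 0, 0, 45], [0, 0, 0, 0, 0, 0, 36], [0, 0, 0, 0, 0, 0, 30], [0, 0, 0, 0, 0, 0, 30], [0, 0, 0, 0, 0, 0, 30]]], "force": 40}}

```text
time_s: 5.28
eef_pos: [467.1, 325.4, 0.8]
ee_rot: [-0.563, 3.09, 0.001]
contact_force: [-1.4, 0.3, 5.4]
grip_width: 0.456
grip_force: 41.9
```

Call:
{"fn": "apply_moves", "kwargs": {"commands": [[[0, 0, 1.2, 0, 0, 0, 30], [0, 0, 2.4, 0, 0, 0, 30], [-0.2, -1.4, 2.8, 0, 0, -0.5, 30], [-0.4, -2.8, 2.8, 0, 0, -1, 30], [-0.6, -4.2, 2.8, 0, 0, -1.5, 30], [-0.8, -5.6, 2.8, 0, 0, -2, 30], [-1.0, -7, 2.8, 0, 0, -2.5, 30], [-1.2, -8.4, 2.8, 0, 0, -2.85, 30]]]}}

```text
time_s: 5.95
eef_pos: [435.7, 113.3, 69.1]
ee_rot: [0.172, -3.136, -0.0]
contact_force: [0.1, -0.5, -0.7]
grip_width: 0.455
grip_force: 41.1
```

Call:
{"fn": "apply_moves", "kwargs": {"commands": [[[0, -1.6, 0, 0, 0, 0, 30], [0, -3.2, 0, 0, 0, 0, 30], [0, -4.8, 0, 0, 0, 0, 30], [0, -6.6, 0, 0, 0, 0, 30], [0, -6.6, 0, 0, 0, 0, 30], [0, -6.6, 0, 0, 0, 0, 30]]]}}

```text
time_s: 6.45
eef_pos: [435.9, -52.3, 69.1]
ee_rot: [0.167, -3.136, -0.0]
contact_force: [-0.4, 0.1, -0.6]
grip_width: 0.455
grip_force: 41.1
```

Run:
```python
from h import *
q=sense();print(q["eef_pos"],q["grip_width"],q["contact_force"],q["ee_rot"],q["grip_force"])
im=np.zeros((600,800,3),np.uint8)
for i,n in enumerate(["top","scene"]):
    s=cams.snapshot(n);cv2.imwrite(f"pics/{n}2.png",s["img"]);np.savez(n+".npz",K=s["K"],R=s["R"],t=s["t"])
    x,y=[(340,140),(300,150)][i];c=s["img"][y:y+150,x:x+130]
    im[:462,i*400:i*400+400]=cv2.resize(c,(400,462),interpolation=2)
cv2.imwrite("pics/c2.png",im[:462])
```

```text
[435.9267904  -52.26649038  69.13296737] 0.45478023709727 [-0.40626851  0.09851565 -0.57011862] [ 1.67385760e-01 -3.13596526e+00 -2.71215712e-04] 41.148971915245056
```

View pics/c2.png

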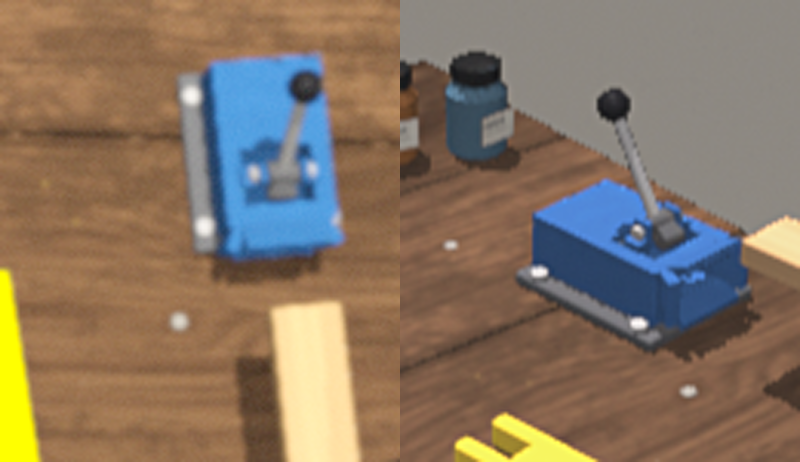

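Run:
```python
from h import *
f=400/130
T=np.load("top.npz");S=np.load("scene.npz")
tp=lambda u,v,z:at_z(T,340+u/f,140+v/f,z)
sp=lambda u,v,z:at_z(S,300+(u-400)/f,150+v/(462/150),z)
b1,b2=tp(205,227,8),tp(191,95,8);d=b2-b1;print("bolts",b1,b2,np.degrees(np.arctan2(d[1],d[0])))
b1,b2=sp(639,323,8),sp(539,272,8);d=b2-b1;print("bolts scene",b1,b2,np.degrees(np.arctan2(d[1],d[0])))
h1,h2=tp(254,173,53),tp(311,170,53);print("hinge",h1,h2,(h1+h2)/2)
k=tp(305,86,113);print("knob",k,"scene",sp(613,104,113))
for n,p in dict(fl=(209,62),fr=(322,53),nr=(343,240),nl=(228,248)).items(): print(n,tp(*p,45)[:2])
a,c=tp(275,309,77),tp(340,303,77);print("pin end corners",a,c,(a+c)/2)
# blue mask, bright roof only vs wall
g=cv2.imread("pics/top2.png");
for v in [165,175,205,212]: print(v,g[v,400:456].tolist()[::2])
```

```text
bolts [611.39624771   2.35417394   8.        ] [693.93652179  11.23448462   8.        ] 6.140695539999514
bolts scene [614.97518202  -1.09832974   8.        ] [696.70715535   7.73514328   8.        ] 6.168500997069863
hinge [638.39990204 -16.93401568  53.        ] [640.99786889 -51.02916076  53.        ] [639.69888546 -33.98158822  53.        ]
knob [677.99605578 -30.49944756 113.        ] scene [683.59854531 -35.57045519 113.        ]
fl [706.30646559   8.18009125]
fr [713.64710522 -60.39357806]
nr [600.65914896 -72.42149031]
nl [594.38541263  -3.294088  ]
pin end corners [556.21518211 -22.87127184  77.        ] [560.39992168 -60.49150157  77.        ] [558.30755189 -41.68138671  77.        ]
165 [[152, 152, 154], [154, 153, 156], [139, 131, 129], [111, 76, 53], [152, 99, 48], [223, 158, 83], [225, 160, 81], [226, 163, 88], [227, 161, 86], [227, 161, 85], [226, 160, 84], [226, 162, 85], [225, 160, 80], [228, 164, 88], [227, 161, 86], [228, 161, 87], [222, 158, 83], [170, 114, 67], [71, 58, 51], [62, 63, 64], [69, 67, 68], [76, 63, 61], [103, 99, 109], [87, 123, 161], [88, 129, 169],
[... 716 characters left out ...]
8], [170, 117, 62], [158, 109, 69], [161, 110, 71], [171, 117, 74], [187, 129, 76], [206, 145, 78], [208, 149, 77], [198, 137, 71], [210, 146, 76], [224, 158, 81], [225, 162, 86], [208, 151, 98], [114, 103, 124], [69, 97, 132], [71, 98, 132]]
212 [[81, 114, 153], [116, 124, 137], [213, 216, 220], [234, 238, 242], [204, 207, 211], [122, 102, 91], [113, 71, 34], [196, 133, 70], [225, 161, 86], [222, 156, 78], [222, 157, 82], [221, 156, 81], [222, 155, 84], [220, 155, 83], [219, 154, 82], [218, 155, 78], [219, 154, 81], [220, 156, 81], [218, 155, 81], [219, 156, 81], [220, 157, 84], [221, 157, 83], [220, 157, 81], [221, 157, 84], [214, 178, 160], [151, 152, 166], [77, 109, 147], [74, 108, 143]]
```

Top and scene agree on a slot yaw of about 6.1°, which matches the pin. The mouth is at about (596,-38.5). I'll lower and line up.

Call:
{"fn": "apply_moves", "kwargs": {"commands": [[[0, -0.14, -0.8, 0, 0, 0, 30], [0, -0.14, -1.5, 0, 0, 0, 30], [0, -0.14, -1.9, 0, 0, 0, 30], [0, -0.14, -1.9, 0, 0, 0, 30], [0.6, -0.08, -1.9, 0, 0, 0, 30], [1.1, -0.02, -1.9, 0, 0, 0, 30], [1.1, -0.02, -1.9, 0, 0, 0, 30], [1.1, -0.02, -1.9, 0, 0, 0, 30]]]}}

```text
time_s: 7.22
eef_pos: [464.7, -49.8, 22.9]
ee_rot: [-0.177, 3.136, -0.0]
contact_force: [-0.6, 0.5, -2.1]
grip_width: 0.457
grip_force: 41.2
```

Run:
```python
from h import *
q=sense();print(q["eef_pos"],q["contact_force"],q["wrist_torque"],q["ee_rot"])
im=np.zeros((462,800,3),np.uint8)
for i,n in enumerate(["top","scene"]):
    s=cams.snapshot(n)
    x,y=[(385,140),(360,170)][i];c=s["img"][y:y+104,x:x+90]
    im[:,i*400:i*400+400]=cv2.resize(c,(400,462),interpolation=2)
cv2.imwrite("pics/c3.png",im)
```

```text
[464.74083607 -49.82633832  22.89381045] [-0.59959183  0.4987072  -2.0940782 ] [0.04080415 0.05739834 0.01149644] [-1.76973177e-01  3.13647894e+00 -2.34050216e-04]
```

View pics/c3.png

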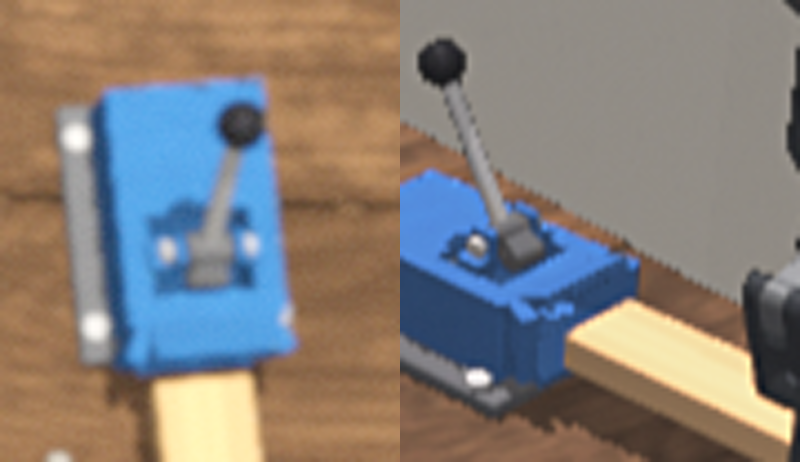

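The top view shows the pin end centred on the mouth (about col 207 against a mouth centre of about 206). I'm inserting gently.

Call:
{"fn": "apply_moves", "kwargs": {"commands": [[[0.2, 0.02, 0, 0, 0, 0, 30], [0.4, 0.04, 0, 0, 0, 0, 30], [0.6, 0.06, 0, 0, 0, 0, 30], [0.8, 0.085, 0, 0, 0, 0, 30], [1, 0.107, 0, 0, 0, 0, 30], [1, 0.107, 0, 0, 0, 0, 30]]]}}

```text
time_s: 7.82
eef_pos: [489.6, -48.3, 21.9]
ee_rot: [0.174, -3.136, 0.001]
contact_force: [0.4, -2.4, -1.2]
grip_width: 0.455
grip_force: 41.1
```

Call:
{"fn": "apply_moves", "kwargs": {"commands": [[[0, -0.05, 0, 0, 0, 0, 30], [0.2, -0.03, 0, 0, 0, 0, 30], [0.4, -0.01, 0, 0, 0, 0, 30], [0.6, 0.01, 0, 0, 0, 0, 30], [0.8, 0.03, 0, 0, 0, 0, 30], [0.8, 0.03, 0, 0, 0, 0, 30]]]}}

```text
time_s: 8.32
eef_pos: [510.1, -47.0, 22.3]
ee_rot: [-0.175, 3.137, -0.0]
contact_force: [-1.0, -0.5, -1.7]
grip_width: 0.458
grip_force: 41.2
```

Call:
{"fn": "apply_moves", "kwargs": {"commands": [[[0.2, 0.02, 0, 0, 0, 0, 30], [0.4, 0.04, 0, 0, 0, 0, 30], [0.6, 0.06, 0, 0, 0, 0, 30], [0.7, 0.07, 0, 0, 0, 0, 30], [0.7, 0.07, 0, 0, 0, 0, 30]]]}}

```text
time_s: 8.73
eef_pos: [527.1, -45.3, 22.2]
ee_rot: [0.175, -3.137, -0.0]
contact_force: [-0.4, 0.2, -1.1]
grip_width: 0.46
grip_force: 41.1
```

Call:
{"fn": "apply_moves", "kwargs": {"commands": [[[0.08, 0.01, 0, 0, 0, 0, 30], [0.16, 0.017, 0, 0, 0, 0, 30], [0.2, 0.02, 0, 0, 0, 0, 30], [0.2, 0.02, 0, 0, 0, 0, 30]]]}}

```text
time_s: 9.07
eef_pos: [531.8, -44.9, 22.3]
ee_rot: [-0.175, 3.137, 0.0]
contact_force: [0.1, 0.0, -0.2]
grip_width: 0.455
grip_force: 41.1
```

Now in 3 mm steps while watching the axial force.

Call:
{"fn": "apply_moves", "kwargs": {"commands": [[[0.06, 0.006, 0, 0, 0, 0, 30], [0.12, 0.013, 0, 0, 0, 0, 30], [0.12, 0.013, 0, 0, 0, 0, 30]]]}}

```text
time_s: 9.32
eef_pos: [534.9, -44.5, 22.3]
ee_rot: [-0.175, 3.137, 0.0]
contact_force: [-0.6, 0.2, -0.4]
grip_width: 0.456
grip_force: 41.1
```

Call:
{"fn": "apply_moves", "kwargs": {"commands": [[[0.06, 0.006, 0, 0, 0, 0, 30], [0.12, 0.013, 0, 0, 0, 0, 30], [0.12, 0.013, 0, 0, 0, 0, 30]]]}}

```text
time_s: 9.57
eef_pos: [537.9, -44.2, 22.3]
ee_rot: [-0.175, 3.137, 0.0]
contact_force: [0.5, -0.4, -0.7]
grip_width: 0.457
grip_force: 41.1
```

Call:
{"fn": "apply_moves", "kwargs": {"commands": [[[0.06, 0.006, 0, 0, 0, 0, 30], [0.12, 0.013, 0, 0, 0, 0, 30], [0.12, 0.013, 0, 0, 0, 0, 30]]]}}

```text
time_s: 9.82
eef_pos: [540.9, -43.9, 22.3]
ee_rot: [-0.175, 3.137, 0.0]
contact_force: [0.8, -0.2, -1.0]
grip_width: 0.462
grip_force: 41.1
```

Call:
{"fn": "apply_moves", "kwargs": {"commands": [[[0.06, 0.006, 0, 0, 0, 0, 30], [0.12, 0.013, 0, 0, 0, 0, 30], [0.12, 0.013, 0, 0, 0, 0, 30]]]}}

```text
time_s: 10.07
eef_pos: [543.3, -43.6, 21.9]
ee_rot: [0.175, -3.135, -0.0]
contact_force: [-1.9, 1.0, -0.9]
grip_width: 0.455
grip_force: 41.2
```

Call:
{"fn": "apply_moves", "kwargs": {"commands": [[[0.06, 0.006, 0, 0, 0, 0, 30], [0.12, 0.013, 0, 0, 0, 0, 30], [0.12, 0.013, 0, 0, 0, 0, 30]]]}}

```text
time_s: 10.32
eef_pos: [543.4, -43.7, 20.6]
ee_rot: [0.174, -3.128, 0.0]
contact_force: [-12.1, 1.3, 2.4]
grip_width: 0.455
grip_force: 41.6
```

The stop was felt at x≈543.4, at 12 N. I'm easing the press and releasing.

Call:
{"fn": "apply_moves", "kwargs": {"commands": [[[-0.05, -0.005, 0, 0, 0, 0, 30], [-0.1, -0.01, 0, 0, 0, 0, 30], [-0.1, -0.01, 0, 0, 0, 0, 30]]]}}

```text
time_s: 10.57
eef_pos: [543.4, -43.7, 21.9]
ee_rot: [0.175, -3.135, -0.0]
contact_force: [-3.8, 0.8, -1.2]
grip_width: 0.458
grip_force: 41.1
```

Call:
{"fn": "apply_moves", "kwargs": {"commands": [[[0, 0, 0, 0, 0, 0, 60], [0, 0, 0, 0, 0, 0, 60], [0, 0, 0, 0, 0, 0, 60], [0, 0, 0, 0, 0, 0, 60]]]}}

```text
time_s: 10.9
eef_pos: [544.8, -43.4, 22.7]
ee_rot: [-0.175, 3.135, 0.0]
contact_force: [-0.2, -0.6, -0.5]
grip_width: 0.704
grip_force: 0.0
```

Call:
{"fn": "apply_moves", "kwargs": {"commands": [[[0, 0, 1.4, 0, 0, 0, 60], [0, 0, 2.8, 0, 0, 0, 30], [0, 0, 4.2, 0, 0, 0, 0], [0, 0, 5.6, 0, 0, 0, 0], [0, 0, 6.2, 0, 0, 0, 0], [1.5, 0.16, 6.2, 0, 0, 0, 0], [3, 0.32, 6.2, 0, 0, 0, 0], [4.4, 0.48, 6.2, 0, 0, 0, 0]]]}}

```text
time_s: 11.57
eef_pos: [656.1, -31.3, 178.7]
ee_rot: [-0.175, 3.134, 0.001]
contact_force: [1.0, -0.1, 0.6]
grip_width: 0.004
grip_force: 0.0
```

Call:
{"fn": "apply_moves", "kwargs": {"commands": [[[1.1, 0.12, 0, 0, 0, 0, 0], [2.2, 0.22, 0, 0, 0, 0, 0], [2.2, 0.22, 0, 0, 0, 0, 0], [2.2, 0.22, 0, 0, 0, 0, 0], [2.2, 0.22, 0, 0, 0, 0, 0]]]}}

```text
time_s: 11.98
eef_pos: [709.2, -26.1, 177.0]
ee_rot: [0.175, -3.136, 0.0]
contact_force: [0.4, -0.1, 0.4]
grip_width: -0.0
grip_force: 0.0
```

Run:
```python
from h import *
q=sense();print(q["eef_pos"],q["ee_rot"],q["qpos"],q["grip_width"])
a=cams.snapshot("scene")["img"][100:300,280:480];b=cams.snapshot("wrist")["img"]
im=np.zeros((400,800,3),np.uint8);im[:,:400]=cv2.resize(a,(400,400),interpolation=2);im[:300,400:]=cv2.resize(b,(400,300))
cv2.imwrite("pics/c4.png",im)
```

```text
[709.20603345 -26.09664708 177.00747727] [ 1.75015169e-01 -3.13639350e+00  3.26765007e-04] [ 2.43841896e-01  3.32966016e-01  3.18353104e-01  1.44576396e-04
 -1.55653656e+00 -1.70315312e+00] -0.0002732607916763388
```

View pics/c4.png

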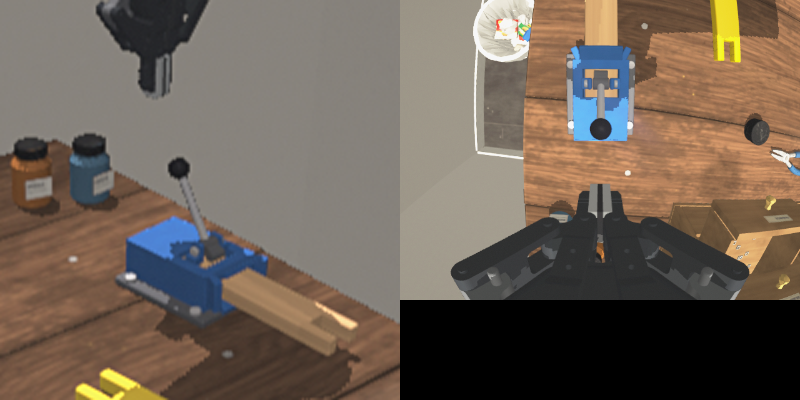

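The pin is home, and the shut fingers are behind and in line with the knob (wrist inset 600,128). I'm descending behind it and pushing.

Call:
{"fn": "apply_moves", "kwargs": {"commands": [[[0, 0, -1.2, 0, 0, 0, 0], [0, 0, -2.2, 0, 0, 0, 0], [0, 0, -2.8, 0, 0, 0, 0], [0, 0, -2.8, 0, 0, 0, 0], [0, 0, -2.8, 0, 0, 0, 0]]]}}

```text
time_s: 12.5
eef_pos: [708.6, -26.3, 108.1]
ee_rot: [-0.175, 3.137, -0.001]
contact_force: [0.4, -0.5, 1.6]
grip_width: 0.004
grip_force: 0.0
```

Call:
{"fn": "apply_moves", "kwargs": {"commands": [[[-0.3, -0.03, 0, 0, 0, 0, 0], [-0.6, -0.06, 0, 0, 0, 0, 0], [-0.9, -0.1, 0, 0, 0, 0, 0], [-1.2, -0.13, 0, 0, 0, 0, 0], [-1.2, -0.13, 0, 0, 0, 0, 0]]]}}

```text
time_s: 12.92
eef_pos: [678.6, -29.3, 109.4]
ee_rot: [-0.175, 3.134, 0.001]
contact_force: [1.2, 0.2, 1.3]
grip_width: -0.001
grip_force: 0.9
```

Call:
{"fn": "apply_moves", "kwargs": {"commands": [[[-0.3, -0.03, 0, 0, 0, 0, 0], [-0.6, -0.06, 0, 0, 0, 0, 0], [-0.9, -0.1, 0, 0, 0, 0, 0], [-1.2, -0.13, 0, 0, 0, 0, 0], [-1.5, -0.16, 0, 0, 0, 0, 0], [-1.5, -0.16, 0, 0, 0, 0, 0]]]}}

```text
time_s: 13.42
eef_pos: [639.9, -33.4, 106.7]
ee_rot: [0.175, -3.135, -0.001]
contact_force: [0.4, -0.2, -0.7]
grip_width: -0.001
grip_force: 0.0
```

Call:
{"fn": "apply_moves", "kwargs": {"commands": [[[-0.12, -0.013, 0, 0, 0, 0, 0], [-0.24, -0.026, 0, 0, 0, 0, 0], [-0.36, -0.04, 0, 0, 0, 0, 0], [-0.48, -0.05, 0, 0, 0, 0, 0]]]}}

```text
time_s: 13.75
eef_pos: [629.4, -34.5, 106.8]
ee_rot: [0.175, -3.136, -0.0]
contact_force: [1.9, -0.2, -2.6]
grip_width: -0.004
grip_force: 1.3
```

Call:
{"fn": "apply_moves", "kwargs": {"commands": [[[-0.1, -0.01, 0, 0, 0, 0, 0], [-0.2, -0.02, 0, 0, 0, 0, 0], [-0.2, -0.02, 0, 0, 0, 0, 0]]]}}

```text
time_s: 14.0
eef_pos: [624.4, -35.0, 107.3]
ee_rot: [0.175, -3.137, -0.0]
contact_force: [1.9, 0.0, -0.8]
grip_width: 0.0
grip_force: 0.8
```

Call:
{"fn": "apply_moves", "kwargs": {"commands": [[[-0.1, -0.01, 0, 0, 0, 0, 0], [-0.16, -0.017, 0, 0, 0, 0, 0], [-0.16, -0.017, 0, 0, 0, 0, 0]]]}}

```text
time_s: 14.25
eef_pos: [620.6, -35.4, 107.2]
ee_rot: [-0.175, 3.137, 0.0]
contact_force: [2.6, 0.3, -1.2]
grip_width: -0.003
grip_force: 1.4
```

Run:
```python
from h import *
q=sense();print(q["eef_pos"],q["contact_force"])
a=cams.snapshot("scene");print(proj(a,[595,-38.7,112]))
c=a["img"][150:280,300:430];cv2.imwrite("pics/c5.png",cv2.resize(c,(560,560),interpolation=2))
print([(np.round(d["bbox"]).tolist(),round(d["score"],2)) for d in cams.find_in("scene","lever_knob")])
```

```text
[620.55108464 -35.41008359 107.23632984] [ 2.58351466  0.34840402 -1.23134211]
[404.65201814 201.01016058]
[([381.0, 196.0, 28.0, 38.0], 0.7)]
```

View pics/c5.png

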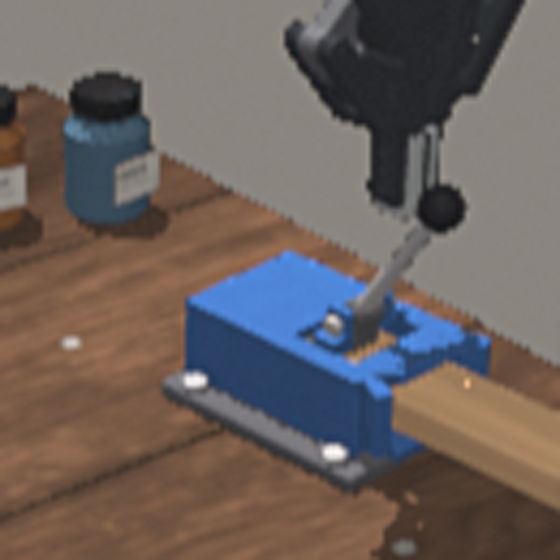

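The knob leans forward at scene px (402,198), almost at its end (about 405,201). I'll push on in small steps until it stops.

Call:
{"fn": "apply_moves", "kwargs": {"commands": [[[-0.05, -0.005, 0, 0, 0, 0, 0], [-0.1, -0.01, 0, 0, 0, 0, 0], [-0.1, -0.01, 0, 0, 0, 0, 0]]]}}

```text
time_s: 14.6
eef_pos: [618.1, -35.7, 107.2]
ee_rot: [-0.175, 3.137, 0.0]
contact_force: [3.5, 0.8, -2.7]
grip_width: -0.001
grip_force: 1.7
```

Call:
{"fn": "apply_moves", "kwargs": {"commands": [[[-0.05, -0.005, 0, 0, 0, 0, 0], [-0.1, -0.01, 0, 0, 0, 0, 0], [-0.1, -0.01, 0, 0, 0, 0, 0]]]}}

```text
time_s: 14.85
eef_pos: [615.5, -36.0, 107.3]
ee_rot: [0.175, -3.137, -0.0]
contact_force: [3.0, -0.3, -2.7]
grip_width: -0.003
grip_force: 1.7
```

Call:
{"fn": "apply_moves", "kwargs": {"commands": [[[-0.05, -0.005, 0, 0, 0, 0, 0], [-0.1, -0.01, 0, 0, 0, 0, 0], [-0.1, -0.01, 0, 0, 0, 0, 0]]]}}

```text
time_s: 15.1
eef_pos: [614.7, -35.9, 107.4]
ee_rot: [-0.175, 3.133, 0.001]
contact_force: [11.3, -0.0, -6.3]
grip_width: -0.001
grip_force: 5.4
```

Call:
{"fn": "apply_moves", "kwargs": {"commands": [[[-0.05, -0.005, 0, 0, 0, 0, 0], [-0.08, -0.009, 0, 0, 0, 0, 0], [-0.08, -0.009, 0, 0, 0, 0, 0]]]}}

```text
time_s: 15.35
eef_pos: [614.4, -35.9, 107.5]
ee_rot: [-0.175, 3.129, 0.001]
contact_force: [18.4, -1.4, -9.4]
grip_width: -0.002
grip_force: 9.1
```

The lever is at its end stop. I'm backing off and lifting away.

Call:
{"fn": "apply_moves", "kwargs": {"commands": [[[0.2, 0.02, 0, 0, 0, 0, 0], [0.6, 0.06, 0, 0, 0, 0, 0], [1.2, 0.13, 0, 0, 0, 0, 0], [1.2, 0.13, 1.2, 0, 0, 0, 0], [1.2, 0.13, 2.6, 0, 0, 0, 0], [1.2, 0.13, 4, 0, 0, 0, 0], [1.2, 0.13, 5, 0, 0, 0, 0], [1.2, 0.13, 5, 0, 0, 0, 0]]]}}

```text
time_s: 16.02
eef_pos: [642.3, -34.1, 240.5]
ee_rot: [-0.174, 3.128, -0.002]
contact_force: [-0.8, -0.8, 0.4]
grip_width: -0.0
grip_force: 0.0
```

Run:
```python
from h import *
q=sense();print(q["eef_pos"],q["contact_force"])
a=cams.snapshot("scene")
c=a["img"][150:310,300:460];cv2.imwrite("pics/c6.png",cv2.resize(c,(560,560),interpolation=2))
```

```text
[642.33155117 -34.08131884 240.48082424] [-0.77106652 -0.76830077  0.43495003]
```

View pics/c6.png

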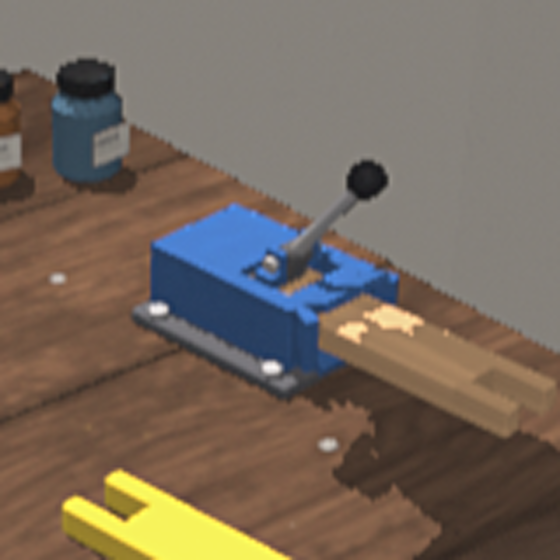

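The lever stays locked forward (knob at crop 367,180), the pin sits in the slot, and the robot is clear. I'm handing in the job.

```bash
python3 -c "
from workcell import workorder
print(workorder.finish_job())"
```

```text
the job is handed in; nothing more can be done
None
```

The wooden pin is in the holder against the hidden stop (pressed to about 12 N), the lever is locked fully forward (its end stop was met at about 18 N), nothing else on the bench was touched, and the job was handed in at about 16 s; no verdict came back.

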